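Line the seasonings up by height in the spice rack

TASK

Put the four seasonings that stand in front of the wooden spice rack (pepper mill, herb jar, salt shaker and mustard pot) back into it in order of height, stepping down from the oil bottle at one of its ends: the tallest in the compartment next to the oil bottle, the shortest at the other end by the short food tin, one in each compartment and all standing upright. Leave the striped mug where it is and do not knock anything over.

Things in the scene. Friction and masses are not known exactly. Their poses are not given: they have to be found in the camera images.
- cell_1 (a point): floor centre of an end compartment of the wooden spice rack. The rack (330 x 90 mm, fixed, yaw varies) has 4 compartments in a row, cell_1 to cell_4, 80 mm apart, each 74 x 74 mm inside; floor 8 mm above the worktop. Dividers 30 mm high and 6 thick, end boards 42 mm high with a low grip outside, side boards 22 mm high with a thin steel rail above, top at 37 mm.
- cell_2 (a point): floor centre of the compartment next to cell_1, 8 mm above the worktop.
- cell_3 (a point): floor centre of the compartment between cell_2 and cell_4, 8 mm above the worktop.
- cell_4 (a point): floor centre of the end compartment at the other end of the rack from cell_1, 8 mm above the worktop.
- oil_bottle: tall square bottle of yellow-green oil with golden cap, 60 x 60 x 273 mm, fixed; stands about 120 mm beyond the middle of one of the two end compartments (either one); a short food tin with a navy label, 75 mm wide and 58 mm high, stands likewise at the other end. Origin: centre of its underside.
- pepper_mill: dark brown turned-wood pepper mill with a small steel ball on top, 150 mm high, stands upright in front of the rack. Round: foot 58 mm, head 50 mm wide from 109 to 139 mm up (grip there, about 122 mm up), ball above it. The head does not turn. Origin: centre of its underside, z up. 0.18 kg.
- herb_jar: slim clear glass jar of dried herbs with black lid and dark label, 105 mm high, stands upright in front of the rack. Round, 41 mm wide all the way up (lid 40 mm, from 84 mm up). Origin: centre of its underside, z up. 0.11 kg.
- salt_shaker: glass salt shaker with a domed grey metal top with holes, 90 mm high, stands upright in front of the rack. Round, foot 44 mm, narrowing above; metal top at most 34 mm wide, from 66 mm up (grip it about 72 mm up). Origin: centre of its underside, z up. 0.10 kg.
- mustard_pot: small blue glazed mustard pot with two white bands and a flat cork lid that does not come off, 70 mm high, stands upright in front of the rack. Round, 52 mm wide, cork 51 mm wide from 56 mm up (grip about 54 mm up). Origin: centre of its underside, z up. 0.16 kg.
- mug: white mug with tan and red stripes and a handle, 93 x 127 mm with its handle, 96 mm high, loose, stands beside the seasonings, on the left, and is to stay there. Origin: centre of its underside, z up. 0.27 kg.
Mind the look-alikes: they are no part of the job. Leave any orange or turquoise look-alike of the mustard_pot alone.

How it is judged:
At the end, for the whole second after the job is handed in: Counting from the oil bottle: pepper mill, herb jar, salt shaker, mustard pot, one in each compartment; each on its floor (to 6 mm), within 26 mm of the compartment's middle, upright to 0.12 rad, at rest; the mug upright, within 30 mm of where it stood (((horizontal distance between oil_bottle and cell_1 below 0.2 m and horizontal distance between pepper_mill and cell_1 below 0.026 m and horizontal distance between herb_jar and cell_2 below 0.026 m and horizontal distance between salt_shaker and cell_3 below 0.026 m and horizontal distance between mustard_pot and cell_4 below 0.026 m) or (horizontal distance between oil_bottle and cell_4 below 0.2 m and horizontal distance between pepper_mill and cell_4 below 0.026 m and horizontal distance between herb_jar and cell_3 below 0.026 m and horizontal distance between salt_shaker and cell_2 below 0.026 m and horizontal distance between mustard_pot and cell_1 below 0.026 m)) and z of pepper_mill in the frame of cell_1 between -0.005 and 0.006 m and angle between each of pepper_mill, herb_jar, salt_shaker, mustard_pot, mug's own z axis and vertical below 0.12 rad and linear speed of each of pepper_mill, herb_jar, salt_shaker, mustard_pot below 0.02 m/s and angular speed of each of pepper_mill, herb_jar, salt_shaker, mustard_pot below 0.2 rad/s and z of herb_jar in the frame of cell_1 between -0.005 and 0.006 m and z of salt_shaker in the frame of cell_1 between -0.005 and 0.006 m and z of mustard_pot in the frame of cell_1 between -0.005 and 0.006 m and distance of mug from where it was at the start of the episode below 0.03 m); the robot touches nothing.
It fails at once if a seasoning or the mug is knocked over (angle between any of pepper_mill, herb_jar, salt_shaker, mustard_pot, mug's own z axis and vertical above 0.9 rad).
It also fails if it takes over 88 s, if anything falls off the work surface, if the arm or the gripper's body presses on something with over 40 N, if the wrist force passes 120 N, or if a joint passes its speed limit or range.

ROBOT

A 7-joint arm with a two-finger parallel gripper is mounted at the origin on a cart in front of the work surface, level with it; the furniture and walls round the work are solid. World frame = base frame: x ahead of the robot, y to its left, z up, the work surface at z = 0. Lengths are in m, angles in rad, forces in N, time in s.
With the tool pointing down it reaches from about 0.4 to 0.85 m from the base axis. Payload 4.5 kg.
Tool frame: the origin (TCP) lies where the fingers leave the gripper's body, on its centre line; the fingertips stand 64 mm ahead of it and the grasp point (between the pads) lies 45 mm ahead of it; z points along the fingers, y is the line along which they close (so a half turn about z gives the same grasp; the last joint's range is limited). The gripper opens to 88 mm and grips with 3 to 60 N. Pads are 18 mm wide; open, the fingers measure 123 mm over their backs; the gripper's body (75 mm by 187 mm) begins 45 mm behind the grasp point.
Start: joints at [-1.221, 0.689, -0.195, 1.565, 0.157, 0.902, -0.215], TCP at [0.194, 0.594, 0.303] pointing down, gripper open.
Joint ranges: [-3.01, 3.01], [-0.46, 2.08], [-1.47, 1.51], [0.13, 2.56], [-1, 4.14], [0.04, 2.09], [-2.66, 2.66]. Speed limits (rad/s): [2.57, 2.57, 3.14, 3.14, 3.14, 3.14, 3.14].

INTERFACE

Orientations are given as a unit quaternion [x, y, z, w].
In Python, from plant import r gives the robot as it stands.
- The arm moves only by the tool play_rows, never from a script. Its arguments are lists of equal length, an entry for each row: "translation": the shift along the tool's x, y, z in m, a list of three; "delta_rot": the turn, a rotation vector about the tool's x, y, z in degrees, a list of three; "grip": the opening, from -1 (shut) to 1 (fully open). In form: {"translation": [[x, y, z], ...], "delta_rot": [[rx, ry, rz], ...], "grip": [grip, ...]}. A call has 1 to 20 rows; each row shifts and turns the commanded pose from where the row before left it, along the tool's axes as they then stand; what a row does not reach is not made up. A row lasts 1/8 s, in which the tool goes at most 62.5 mm and 10.7 degrees, less where a joint would pass 70% of its speed; a pose out of reach is approached as far as the arm can. A call with a gripper value outside its range is refused whole. The fingers move at their own pace and stop on an object; "squeeze" is the grip in N (left out, the last holds). Time passes only in rows, so rows that do not move let the fingers close. It gives the time, the measured TCP pose, the force, the opening and the grip force at its end, in the units of the state.
- r.get_state(): the state, without advancing time (a new reading comes with each control period).
- r.snapshot(name): name is "scene" or "side" or "wrist"; returns the picture (480x640x3 uint8, blue, green, red); there is no depth.
- r.get_calibration(name): a dict with "intrinsics" (3x3 intrinsics, pixels), "eye" and "rotation" of the camera in the world. Camera axes: x right, y up, looking along -z (the intrinsics and any distortion apply to the point x, -y, -z); pixel columns grow to the right and rows downward; lengths in m; the calibration is good to about 2 mm. A picture is of the moment at which its call begins: read the wrist's pose just before it. get_calibration takes no time and is no camera call; for the wrist camera it gives the pose at the moment of the call.
- r.finish_job(): hands the job in; it is judged then, once.
Trained networks look in the newest picture that a camera, given by its name, has taken for a name from the list of things; names that differ only in an ending like _2 or _b are one class to them, and where a whole thing is asked for, a point or a joint stands for the part that bears it (a point fixed in the world has none). Each returns a list of dicts, best first, with "confidence" (0 to 1); they miss things now and then, are a little off and sometimes report something else, mostly with a low value. They report only what shows in the picture. A call takes as long as a camera call. They do not tell look-alikes from the thing itself.
- r.look_for(camera, target): "point" ([x, y, z] in m, in world coordinates, good to about 4 mm: the middle of the surface that is visible of it).
- r.silhouettes(camera, target): "pixels" (480x640 bool, what is visible of it).
The state is a dict: "clock": time; "q": joint angles; "qd": joint speeds; "joint_torque": joint torques, N m; "tool_pos": TCP position; "eef_rot": TCP orientation; "contact_force": force on the tool from outside, world axes, zero at the start; "moment": the same for the moment, N m; "opening": opening from 0.0 (shut) to 1.0 (fully open); "finger_force": force on a finger pad.
Only numpy, scipy, OpenCV 4.12 (cv2) and the standard library are available. Lean on these libraries where they do the work, as an engineer would, in place of code of your own. Each camera call takes 0.05 s, during which the arm holds its last target. There are 200 camera calls.

## Working session

There is one attempt and no reset: what is moved stays moved. The work goes in short steps, Python scripts to look and compute and a tool call to move; the robot and the scene stay as the last step left them, time stands still between calls to the robot, and variables do not carry over. Pictures are saved under pics/ and viewed, at most 14 in all, crops included, and the job is handed in when it is done.

Besides the shell and the picture viewer there is one more tool, called in YAML: its name, and indented under it one key for each argument. play_rows: Moves the arm, as the interface text tells. Its arguments: {"type":"object","properties":{"translation":{"type":"array","items":{"type":"array","items":{"type":"number"}}},"delta_rot":{"type":"array","items":{"type":"array","items":{"type":"number"}}},"grip":{"type":"array","items":{"type":"number"}},"squeeze":{"type":"number"}},"required":["translation","delta_rot","grip"]}

```bash
mkdir -p pics; ls
python3 - <<'E'
from plant import r
import cv2,numpy as np
s=r.get_state();print(s)
for c in("scene","side"):
    cv2.imwrite(f"pics/{c}0.png",r.snapshot(c))
    k=r.get_calibration(c);print(c,k["eye"],np.round(k["rotation"],3).tolist(),k["intrinsics"])
    for t in["cell_1","oil_bottle","pepper_mill","herb_jar","salt_shaker","mustard_pot","mug"]:
        try:
            for d in r.look_for(c,t):print(t,np.round(d["point"],3),round(d["confidence"],2))
        except Exception as e:print(t,e)
E
```

```text
pics
{'clock': 0.0, 'q': array([-1.2212302 ,  0.68997995, -0.19451468,  1.56633777,  0.15727599,
        0.90249221, -0.21508475]), 'qd': array([-0.00121664, -0.00020708, -0.00098351,  0.00046797, -0.0008951 ,
        0.00118285,  0.00039018]), 'joint_torque': array([ 2.40330337e-04, -5.27558792e+01, -1.26670238e+00, -1.53428364e+01,
       -5.26233867e-02,  6.40137776e-03,  1.66007126e-04]), 'tool_pos': array([0.19396509, 0.59360018, 0.30191412]), 'eef_rot': array([ 1.57186148e-01,  9.87568569e-01, -9.09990947e-04, -8.76061854e-05]), 'contact_force': array([-0.256547  ,  0.12368772,  0.01693238]), 'moment': array([-0.00046027,  0.00738329,  0.00265425]), 'finger_force': 0.0, 'opening': 0.995105832822123}
scene [ 0.17147498 -0.62064663  0.68205753] [0.353, -0.115, -0.292, 0.881] [[442.27642253   0.         317.52213751]
 [  0.         442.27642253 234.47067018]
 [  0.           0.           1.        ]]
cell_1 [ 0.57  -0.299  0.008] 0.61
oil_bottle [ 0.582 -0.529  0.177] 0.71
pepper_mill [ 0.38  -0.376  0.1  ] 0.75
herb_jar [ 0.399 -0.127  0.078] 0.82
salt_shaker [ 0.41  -0.01   0.051] 0.75
mustard_pot [ 0.667 -0.064  0.051] 0.95
mustard_pot [ 0.429 -0.472  0.07 ] 0.87
mustard_pot [ 0.408 -0.241  0.065] 0.82
mug [0.462 0.126 0.068] 0.77
mug [ 0.38  -0.376  0.1  ] 0.31
side [ 0.41208952 -1.12997505  0.65852844] [0.484, -0.033, -0.062, 0.872] [[551.02257204   0.         316.26896854]
 [  0.         551.02257204 232.09234404]
 [  0.           0.           1.        ]]
cell_1 [ 0.56  -0.281  0.016] 0.65
oil_bottle [ 0.594 -0.539  0.145] 0.79
pepper_mill [ 0.39  -0.38   0.074] 0.8
herb_jar [ 0.402 -0.124  0.069] 0.66
salt_shaker [ 0.422 -0.007  0.064] 0.83
mustard_pot [ 0.421 -0.243  0.06 ] 0.97
mustard_pot [ 0.673 -0.063  0.043] 0.89
mustard_pot [ 0.438 -0.49   0.046] 0.78
mug [0.464 0.104 0.068] 0.78
mug [ 0.425 -0.007  0.068] 0.29
```

View pics/scene0.png

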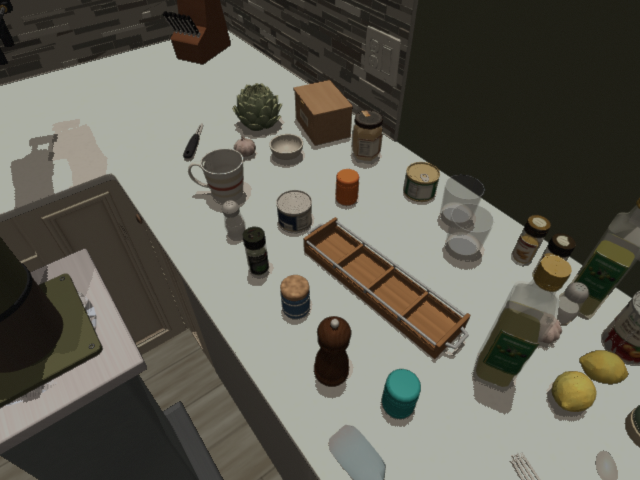

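View pics/side0.png

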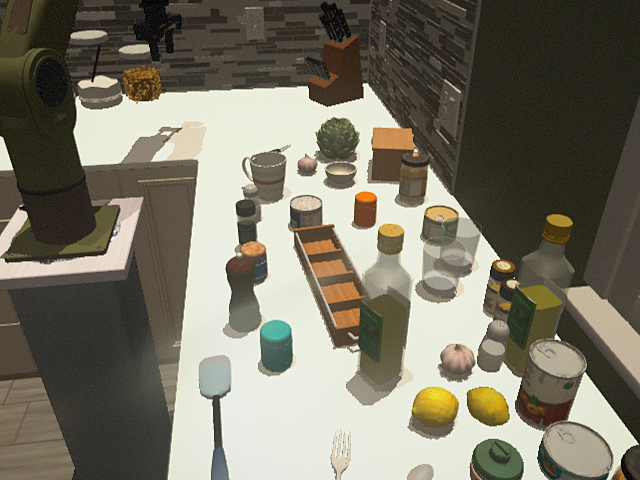

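```bash
cat > h.py <<'E'
from plant import r
import cv2,numpy as np
from scipy.spatial.transform import Rotation as R
from scipy.optimize import least_squares
PROF={"pepper_mill":[(0,.029),(.03,.028),(.109,.025),(.139,.025),(.15,.005)],"herb_jar":[(0,.0205),(.105,.0205)],
"salt_shaker":[(0,.022),(.066,.017),(.08,.015),(.09,.006)],"mustard_pot":[(0,.026),(.07,.026)]}
def proj(c,P):
    k=r.get_calibration(c) if isinstance(c,str) else c
    p=(np.asarray(P,float)-k["eye"])@R.from_quat(k["rotation"]).as_matrix()
    p=p*[1,-1,-1]; u=p@np.array(k["intrinsics"]).T
    return u[...,:2]/u[...,2:]
def ring(n,x,y,z0=0):
    a=np.linspace(0,2*np.pi,40)
    return np.concatenate([np.c_[x+q*np.cos(a),y+q*np.sin(a),0*a+z+z0] for z,q in PROF[n]])
def bb(p): return np.r_[p.min(0),p.max(0)]
def fit(n,obs,x0,z0=0):
    # obs: list of (calib, bbox, weights)
    f=lambda v:np.concatenate([(bb(proj(k,ring(n,*v,z0)))-b)*w for k,b,w in obs])
    s=least_squares(f,x0);return s.x,s.fun
def maskbox(m):
    n,l,st,_=cv2.connectedComponentsWithStats(m.astype(np.uint8)); i=1+st[1:,4].argmax()
    x,y,w,h=st[i,:4];return np.array([x,y,x+w-1,y+h-1],float)
RACK=[]
def rackpts(x,y,yaw):
    L=[(sx*.165,sy*.045,.037) for sx,sy in((-1,-1),(1,-1),(1,1),(-1,1))]
    c,s=np.cos(yaw),np.sin(yaw)
    return np.array([(x+c*a-s*b,y+s*a+c*b,z) for a,b,z in L])
E
python3 - <<'E'
from h import *
X0={"pepper_mill":(.39,-.38),"herb_jar":(.4,-.127),"salt_shaker":(.42,-.01),"mustard_pot":(.415,-.243)}
cal={c:r.get_calibration(c) for c in("scene","side")}
for n,x0 in X0.items():
    O=[]
    for c in cal:
        best=None
        for d in r.silhouettes(c,n):
            b=maskbox(d["pixels"]); e=bb(proj(cal[c],ring(n,*x0)))
            if best is None or abs(b-e).sum()<best[0]: best=(abs(b-e).sum(),b)
        if best is None: print(n,c,"none");continue
        o=(cal[c],best[1],np.ones(4));O.append(o)
        v,f=fit(n,[o],x0);print(n,c,best[1],v.round(4),f.round(1))
    v,f=fit(n,O,x0);print("  both",v.round(4),f.round(1))
im=cv2.imread("pics/scene0.png")
cv2.imwrite("pics/rackscene.png",cv2.resize(im[210:360,290:490],None,fx=4,fy=4,interpolation=cv2.INTER_CUBIC))
im=cv2.imread("pics/side0.png")
cv2.imwrite("pics/rackside.png",cv2.resize(im[210:360,270:420],None,fx=4,fy=4,interpolation=cv2.INTER_CUBIC))
for c in cal:
    for t in("oil_bottle","mug"):
        print(c,t,[ (maskbox(d["pixels"]),round(d["confidence"],2)) for d in r.silhouettes(c,t)][:1])
print(r.get_state()["clock"], r.get_calibration("wrist"))
E
```

```text
pepper_mill scene [315. 316. 351. 386.] [ 0.3894 -0.3635] [-0.7 -3.9  0.6  3.7]
pepper_mill side [226. 253. 260. 333.] [ 0.3912 -0.3695] [-1.6 -2.   1.8  1.5]
  both [ 0.3901 -0.3649] [ 0.1 -3.5  1.7  4.1 -2.3 -3.5  1.  -0.2]
herb_jar scene [243. 226. 268. 277.] [ 0.4066 -0.1059] [-1.2 -1.   1.3  0.9]
herb_jar side [236. 200. 256. 244.] [ 0.4054 -0.1029] [-1.3 -4.2  1.3  3.6]
  both [ 0.4061 -0.1053] [-1.6 -1.1  0.9  0.8 -0.9 -3.7  1.7  4.2]
salt_shaker scene [222. 200. 246. 240.] [0.4189 0.0109] [ 0.3 -0.4 -0.3  0.4]
salt_shaker side [243. 184. 261. 221.] [0.4188 0.0038] [-0.3 -1.6  0.3  1.4]
  both [0.4187 0.0091] [ 0.7  0.1  0.   1.  -0.5 -2.7  0.2  0.3]
mustard_pot scene [280. 274. 310. 318.] [ 0.4152 -0.2233] [-0.3 -1.6  0.4  1.4]
mustard_pot side [240. 242. 267. 283.] [ 0.4144 -0.2313] [-0.8 -1.8  0.9  1.5]
  both [ 0.4147 -0.2255] [ 0.1 -0.6  0.8  2.4 -0.8 -3.4  0.8 -0.3]
scene oil_bottle []
scene mug [(array([188., 148., 243., 202.]), 0.73)]
side oil_bottle [(array([357., 224., 413., 390.]), 0.9)]
side mug [(array([242., 151., 287., 198.]), 0.62)]
1.4 {'intrinsics': array([[394.56666907,   0.        , 318.35475129],
       [  0.        , 394.56666907, 241.72945867],
       [  0.        ,   0.        ,   1.        ]]), 'eye': array([0.1249659 , 0.61657061, 0.38405673]), 'rotation': array([-0.11658714, -0.08477708,  0.58059917,  0.80132696])}
```

View pics/rackscene.png

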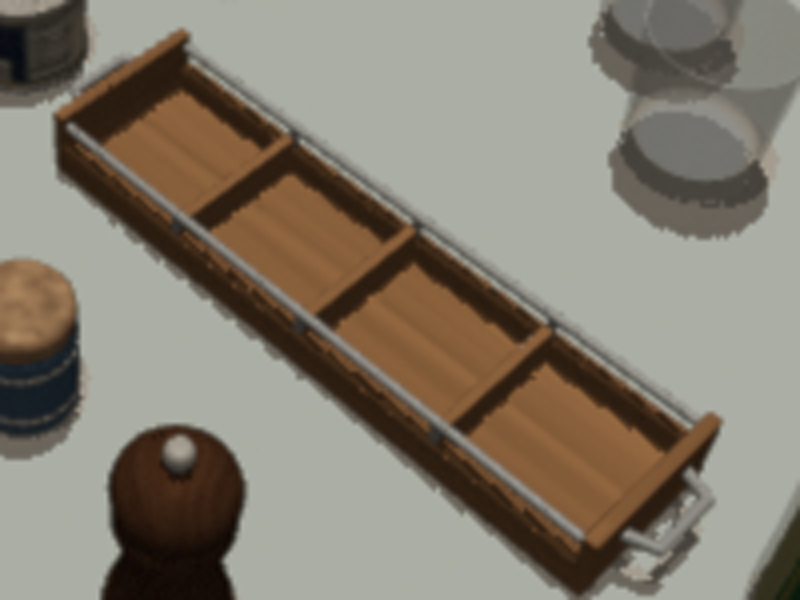

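View pics/rackside.png

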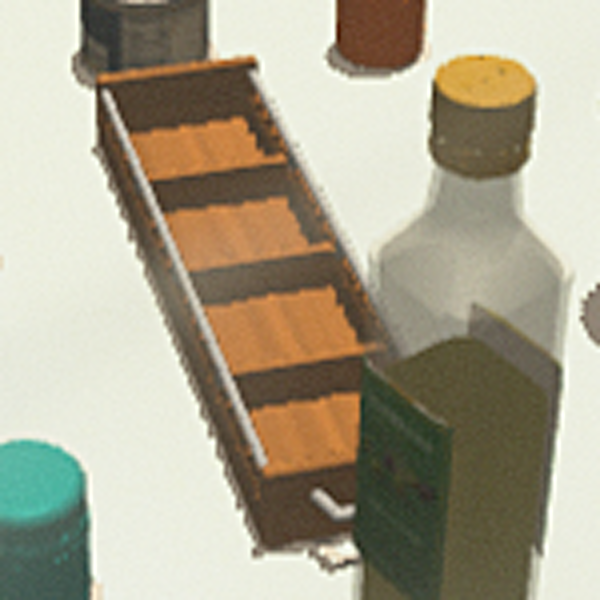

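```bash
cat >> h.py <<'E'
def rloc(v,L):
    x,y,a=v;c,s=np.cos(a),np.sin(a);L=np.asarray(L,float)
    return np.c_[x+c*L[:,0]-s*L[:,1],y+s*L[:,0]+c*L[:,1],L[:,2]]
E
python3 - <<'E'
from h import *
# local x: from tin end(-) to oil end(+); local y: front (-)
S=np.array([(58,118),(185,35),(592,543),(718,420)])/4+[290,210]
D=np.array([(97,82),(253,60)])/4+[270,210]
L=[(-.165,-.045,.042),(-.165,.045,.042),(.165,-.045,.042),(.165,.045,.042)]
cal={c:r.get_calibration(c) for c in("scene","side")}
for sy in(1,-1):
  Ls=np.array(L)*[1,sy,1]
  f=lambda v:np.r_[(proj(cal["scene"],rloc(v,Ls))-S).ravel(),(proj(cal["side"],rloc(v,Ls[:2]))-D).ravel()]
  s=least_squares(f,(.57,-.28,-1.4));print(sy,s.x.round(4),s.cost,s.fun.round(1))
  cells=rloc(s.x,[(a,0,.008) for a in(.12,.04,-.04,-.12)]);print(cells.round(4))
k=r.get_calibration("wrist");st=r.get_state();T=R.from_quat(st["eef_rot"])
print("eye in tool",T.inv().apply(k["eye"]-st["tool_pos"]),"rot",(T.inv()*R.from_quat(k["rotation"])).as_matrix().round(3))
E
```

```text
1 [ 0.5668 -0.2806 -1.4626] 22.68590048639421 [-1.4 -1.2 -0.6 -2.   1.5  2.6  2.   0.8 -1.1 -3.4  0.2 -3.3]
[[ 0.5797 -0.3999  0.008 ]
 [ 0.5711 -0.3203  0.008 ]
 [ 0.5625 -0.2408  0.008 ]
 [ 0.5538 -0.1613  0.008 ]]
-1 [ 0.5723 -0.2772 -1.4175] 5066.571799240866 [ 29.  -23.5 -33.9  19.8  35.5 -36.2 -25.5  27.9  37.9  -9.8 -40.8   2. ]
[[ 0.5906 -0.3958  0.008 ]
 [ 0.5784 -0.3168  0.008 ]
 [ 0.5662 -0.2377  0.008 ]
 [ 0.554  -0.1586  0.008 ]]
eye in tool [ 0.07268131 -0.00012123 -0.08132667] rot [[-0.001  0.958  0.285]
 [ 1.     0.001 -0.   ]
 [-0.     0.285 -0.958]]
```

play_rows:
  translation:
    - [-0.02,-0.05,0]
    - [-0.02,-0.05,0]
    - [-0.03,-0.05,0]
    - [-0.03,-0.05,0]
  delta_rot:
    - [0,0,8]
    - [0,0,8]
    - [0,0,8]
    - [0,0,8]
  grip: [1,1,1,1]

```text
clock: 1.9
tool_pos: [0.1793, 0.3695, 0.303]
eef_rot: [0.426, 0.905, 0.001, 0.0]
contact_force: [0.5, -0.2, 0.2]
opening: 1.004
finger_force: 0.0
```

```bash
cat >> h.py <<'E'
import json
def quat(ang): # tool down, closing axis y at angle ang (rad) from world x
    y=np.array([np.cos(ang),np.sin(ang),0]);x=np.array([-y[1],y[0],0])
    return R.from_matrix(np.c_[x,y,[0,0,-1]])
def plan(wps,step=.04,rstep=7):
    """wps: (x,y,z,ang_deg,grip[,step]) from the present pose; prints rows in round numbers"""
    st=r.get_state();p=np.array(st["tool_pos"]);q=R.from_quat(st["eef_rot"]);T,D,G=[],[],[]
    for w in wps:
        s=w[5] if len(w)>5 else step
        P=np.array(w[:3]);Q=quat(np.radians(w[3]));d=(q.inv()*Q).as_rotvec()
        n=max(1,int(np.ceil(max(np.linalg.norm(P-p)/s,np.degrees(np.linalg.norm(d))/rstep))))
        p0,q0=p,q
        for i in range(1,n+1):
            t=np.round(q.inv().apply(p0+(P-p0)*i/n-p),3)
            e=np.round(np.degrees((q.inv()*(q0*R.from_rotvec(d*i/n))).as_rotvec()),1)
            T.append((t+0).tolist());D.append((e+0).tolist());G.append(w[4])
            p=p+q.apply(t);q=q*R.from_rotvec(np.radians(e))
    print(len(T),json.dumps({"translation":T,"delta_rot":D,"grip":G}),p.round(4))
E
python3 -c "
from h import *
plan([(.42,.15,.38,25,1),(.48,-.21,.40,6,1)])"
```

```text
19 {"translation": [[-0.036, 0.005, -0.009], [-0.036, 0.006, -0.008], [-0.035, 0.007, -0.009], [-0.035, 0.008, -0.008], [-0.035, 0.009, -0.009], [-0.035, 0.011, -0.008], [-0.034, 0.011, -0.009], [-0.035, 0.012, -0.009], [-0.033, 0.013, -0.008], [-0.035, -0.01, -0.002], [-0.036, -0.008, -0.002], [-0.036, -0.008, -0.002], [-0.036, -0.006, -0.002], [-0.036, -0.005, -0.002], [-0.036, -0.004, -0.002], [-0.037, -0.003, -0.002], [-0.036, -0.001, -0.002], [-0.037, 0.0, -0.002], [-0.036, 0.001, -0.002]], "delta_rot": [[0.0, 0.0, 1.6], [0.0, 0.0, 1.6], [0.0, 0.0, 1.7], [0.0, 0.0, 1.6], [0.0, 0.0, 1.6], [0.0, 0.0, 1.6], [0.0, 0.0, 1.6], [0.0, 0.0, 1.7], [0.1, 0.0, 1.6], [0.0, 0.0, 1.9], [0.0, 0.0, 1.9], [0.0, 0.0, 1.9], [0.0, 0.0, 1.9], [0.0, 0.0, 1.9], [0.0, 0.0, 1.9], [0.0, 0.0, 1.9], [0.0, 0.0, 1.9], [0.0, 0.0, 1.9], [-0.1, 0.0, 1.9]], "grip": [1, 1, 1, 1, 1, 1, 1, 1, 1, 1, 1, 1, 1, 1, 1, 1, 1, 1, 1]} [ 0.4804 -0.2098  0.3998]
```

play_rows:
  translation:
    - [-0.036,0.005,-0.009]
    - [-0.036,0.006,-0.008]
    - [-0.035,0.007,-0.009]
    - [-0.035,0.008,-0.008]
    - [-0.035,0.009,-0.009]
    - [-0.035,0.011,-0.008]
    - [-0.034,0.011,-0.009]
    - [-0.035,0.012,-0.009]
    - [-0.033,0.013,-0.008]
    - [-0.035,-0.01,-0.002]
    - [-0.036,-0.008,-0.002]
    - [-0.036,-0.008,-0.002]
    - [-0.036,-0.006,-0.002]
    - [-0.036,-0.005,-0.002]
    - [-0.036,-0.004,-0.002]
    - [-0.037,-0.003,-0.002]
    - [-0.036,-0.001,-0.002]
    - [-0.037,0.0,-0.002]
    - [-0.036,0.001,-0.002]
    - [0,0,0]
  delta_rot:
    - [0,0,1.6]
    - [0,0,1.6]
    - [0,0,1.7]
    - [0,0,1.6]
    - [0,0,1.6]
    - [0,0,1.6]
    - [0,0,1.6]
    - [0,0,1.7]
    - [0.1,0,1.6]
    - [0,0,1.9]
    - [0,0,1.9]
    - [0,0,1.9]
    - [0,0,1.9]
    - [0,0,1.9]
    - [0,0,1.9]
    - [0,0,1.9]
    - [0,0,1.9]
    - [0,0,1.9]
    - [-0.1,0,1.9]
    - [0,0,0]
  grip: [1,1,1,1,1,1,1,1,1,1,1,1,1,1,1,1,1,1,1,1]
  squeeze: 15

```text
clock: 4.4
tool_pos: [0.4834, -0.2093, 0.4]
eef_rot: [0.669, 0.743, -0.001, 0.001]
contact_force: [1.1, -0.1, -0.7]
opening: 1.004
finger_force: 0.0
```

Run:
```python
from h import *
st=r.get_state();k=r.get_calibration("wrist");cv2.imwrite("pics/w1.png",r.snapshot("wrist"))
print(st["q"].round(2),st["tool_pos"],k)
np.save("w1.npy",k,allow_pickle=True)
for t in["cell_1","pepper_mill","herb_jar","salt_shaker","mustard_pot"]:
    for d in r.look_for("wrist",t):print(t,np.round(d["point"],3),round(d["confidence"],2))
```

```text
[ 0.2   0.45  0.19  1.74 -0.1   0.97  0.53] [ 0.48337833 -0.20930329  0.40004029] {'intrinsics': array([[394.56666907,   0.        , 318.35475129],
       [  0.        , 394.56666907, 241.72945867],
       [  0.        ,   0.        ,   1.        ]]), 'eye': array([ 0.4762014 , -0.13648344,  0.4811589 ]), 'rotation': array([-0.14470179, -0.00836945,  0.05130606,  0.98810882])}
cell_1 [ 0.564 -0.253  0.005] 0.78
cell_1 [ 0.591 -0.496  0.08 ] 0.65
cell_1 [ 0.399 -0.349  0.08 ] 0.24
pepper_mill [ 0.398 -0.349  0.081] 0.89
herb_jar [ 0.409 -0.11   0.104] 0.91
mustard_pot [ 0.418 -0.221  0.066] 0.95
mustard_pot [ 0.67  -0.052  0.071] 0.86
mustard_pot [ 0.443 -0.446  0.024] 0.75
```

View pics/w1.png

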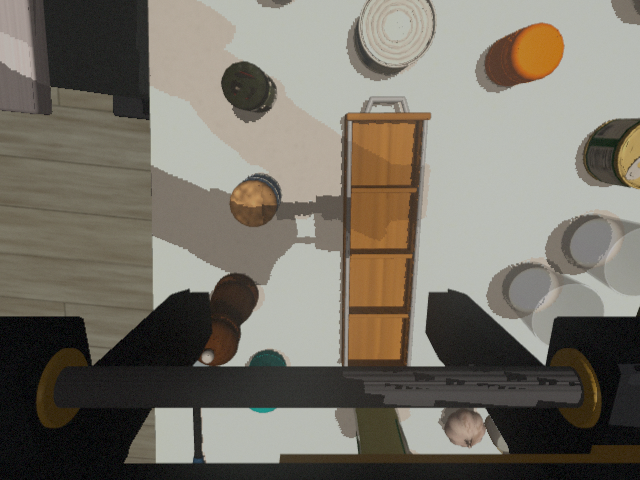

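```bash
cat >> h.py <<'E'
def ray(k,uv,z):
    d=np.array([(uv[0]-k["intrinsics"][0][2])/k["intrinsics"][0][0],-(uv[1]-k["intrinsics"][1][2])/k["intrinsics"][1][1],-1])
    d=R.from_quat(k["rotation"]).apply(d);return (np.array(k["eye"])+d*(z-k["eye"][2])/d[2])[:2]
E
python3 - <<'E'
from h import *
k=np.load("w1.npy",allow_pickle=True).item()
im=cv2.imread("pics/w1.png")
c=cv2.resize(im[95:375,335:445],None,fx=2.8,fy=2.8,interpolation=cv2.INTER_CUBIC)
cv2.imwrite("pics/w1c.png",cv2.rotate(c,cv2.ROTATE_90_CLOCKWISE))
for n,x0,uv,h in(("herb_jar",(.406,-.105),(246,85),.105),("mustard_pot",(.415,-.226),(255,201),.07),("pepper_mill",(.39,-.365),(207,356),.147)):
    ds=r.silhouettes("wrist",n);e=bb(proj(k,ring(n,*x0)))
    b=min((maskbox(d["pixels"]) for d in ds),key=lambda b:abs(b-e).sum())
    v,f=fit(n,[(k,b,np.ones(4))],x0);print(n,b,v.round(4),f.round(1),"top",ray(k,uv,h).round(4))
E
```

```text
herb_jar [222.  61. 276. 112.] [ 0.4073 -0.1111] [-1.5 -0.6  2.   0.8] top [ 0.4094 -0.1104]
mustard_pot [230. 174. 281. 226.] [ 0.4166 -0.2249] [-1.7 -2.2  2.   2.1] top [ 0.4185 -0.2211]
pepper_mill [199. 272. 258. 365.] [ 0.4011 -0.3549] [-5.9 -3.3  7.9  3.2] top [ 0.392  -0.3618]
```

View pics/w1c.png

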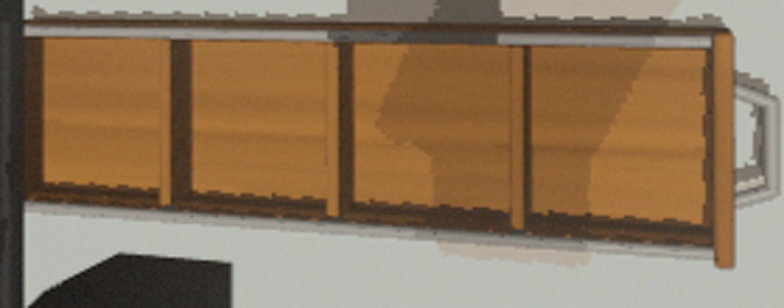

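Run:
```python
from h import *
k=np.load("w1.npy",allow_pickle=True).item()
f2=lambda c,w:np.array([335+w/2.8,375-c/2.8])-.4
C=np.array([f2(735,30),f2(735,267)])
Dv=np.array([f2(518,137),f2(332,130),f2(166,122)])
cal=r.get_calibration("scene")
S=np.array([(58,118),(185,35),(592,543),(718,420)])/4+[290,210]
L=[(-.165,-.045,.042),(-.165,.045,.042),(.165,-.045,.042),(.165,.045,.042)]
DL=[(-.08,0,.03),(0,0,.03),(.08,0,.03)]
fw=lambda v:np.r_[(proj(k,rloc(v,L[:2]))-C).ravel(),(proj(k,rloc(v,DL))-Dv).ravel()]
for f in(fw,lambda v:np.r_[fw(v),.3*(proj(cal,rloc(v,L))-S).ravel()]):
    s=least_squares(f,(.567,-.28,-1.46));print(s.x.round(4),s.fun.round(1))
    print(rloc(s.x,[(a,0,.008) for a in(.12,.04,-.04,-.12)]).round(4).tolist())
```

```text
[ 0.5676 -0.2808 -1.4569] [ 0.   0.1  0.5 -0.8 -0.4  0.4 -0.4 -0.1  0.2  0.6]
[[0.5813, -0.4, 0.008], [0.5722, -0.3205, 0.008], [0.5631, -0.2411, 0.008], [0.554, -0.1616, 0.008]]
[ 0.5675 -0.2808 -1.4575] [ 0.1  0.1  0.5 -0.8 -0.4  0.3 -0.4 -0.1  0.1  0.5 -0.4 -0.3 -0.2 -0.6
  0.7  0.6  0.8  0.1]
[[0.5811, -0.4, 0.008], [0.5721, -0.3205, 0.008], [0.563, -0.241, 0.008], [0.554, -0.1615, 0.008]]
```

```bash
python3 -c "
from h import *
plan([(.391,-.364,.25,6.5,1),(.391,-.364,.24,6.5,1)])"
```

```text
7 {"translation": [[-0.025, -0.018, 0.025], [-0.024, -0.019, 0.025], [-0.025, -0.018, 0.025], [-0.024, -0.018, 0.025], [-0.025, -0.019, 0.025], [-0.024, -0.018, 0.025], [0.0, 0.0, 0.01]], "delta_rot": [[0.0, 0.0, 0.0], [0.0, 0.0, 0.0], [0.0, 0.0, -0.1], [0.0, 0.0, 0.0], [0.0, 0.0, 0.0], [0.0, 0.0, 0.0], [0.0, 0.0, 0.0]], "grip": [1, 1, 1, 1, 1, 1, 1]} [ 0.3908 -0.364   0.24  ]
```

play_rows:
  translation:
    - [-0.025,-0.018,0.025]
    - [-0.024,-0.019,0.025]
    - [-0.025,-0.018,0.025]
    - [-0.024,-0.018,0.025]
    - [-0.025,-0.019,0.025]
    - [-0.024,-0.018,0.025]
    - [0,0,0.01]
    - [0,0,0]
    - [0,0,0]
  delta_rot:
    - [0,0,0]
    - [0,0,0]
    - [0,0,0]
    - [0,0,0]
    - [0,0,0]
    - [0,0,0]
    - [0,0,0]
    - [0,0,0]
    - [0,0,0]
  grip: [1,1,1,1,1,1,1,1,1]

```text
clock: 5.98
tool_pos: [0.3918, -0.3635, 0.2406]
eef_rot: [0.666, 0.746, 0.0, 0.001]
contact_force: [0.8, 0.1, 0.0]
opening: 0.998
finger_force: 0.0
```

Run:
```python
from h import *
k=r.get_calibration("wrist");im=r.snapshot("wrist");cv2.imwrite("pics/w2.png",im)
np.save("w2.npy",k,allow_pickle=True);st=r.get_state();print(st["tool_pos"],k["eye"])
print(proj(k,[(.391,-.364,.147),(.391,-.364,.139)]).round(1))
plan([(.391,-.364,.167,6.5,1,.02)])
```

```text
[ 0.39173248 -0.36363276  0.24075581] [ 0.38399589 -0.29089528  0.3218944 ]
[[314.9 284.7]
 [314.9 278.4]]
4 {"translation": [[0.0, 0.0, 0.018], [0.0, 0.0, 0.019], [0.0, -0.001, 0.018], [0.0, 0.0, 0.019]], "delta_rot": [[0.0, 0.0, 0.0], [0.1, 0.0, 0.0], [0.0, 0.0, 0.0], [0.0, 0.1, -0.1]], "grip": [1, 1, 1, 1]} [ 0.3908 -0.3638  0.1668]
```

View pics/w2.png

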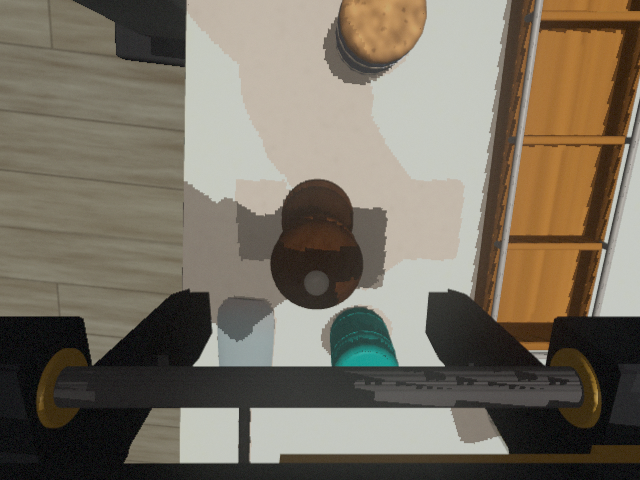

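play_rows:
  translation:
    - [0,0,0.018]
    - [0,0,0.019]
    - [0,0,0.018]
    - [0,0,0.019]
    - [0,0,0]
    - [0,0,0]
    - [0,0,0]
    - [0,0,0]
    - [0,0,0]
    - [0,0,0]
    - [0,0,0]
    - [0,0,0]
  delta_rot:
    - [0,0,0]
    - [0,0,0]
    - [0,0,0]
    - [0,0,0]
    - [0,0,0]
    - [0,0,0]
    - [0,0,0]
    - [0,0,0]
    - [0,0,0]
    - [0,0,0]
    - [0,0,0]
    - [0,0,0]
  grip: [1,1,1,1,1,-1,-1,-1,-1,-1,-1,-1]
  squeeze: 20

```text
clock: 7.52
tool_pos: [0.3905, -0.3647, 0.1661]
eef_rot: [0.667, 0.745, -0.0, 0.0]
contact_force: [-0.6, -0.5, 4.8]
opening: 0.534
finger_force: 19.5
```

Run:
```python
from h import *
st=r.get_state();print(st["tool_pos"],st["opening"],st["finger_force"],st["contact_force"])
plan([(.391,-.364,.242,6.5,-1,.025),(.581,-.40,.242,6.5,-1,.035)])
```

```text
[ 0.39048798 -0.36466723  0.16612777] 0.5338517824197803 19.453791840096528 [-0.64155936 -0.53822681  4.7573403 ]
10 {"translation": [[0.0, 0.0, -0.019], [0.0, 0.0, -0.019], [0.0, 0.0, -0.019], [0.001, 0.001, -0.019], [-0.01, 0.031, 0.0], [-0.009, 0.03, 0.0], [-0.01, 0.031, 0.0], [-0.009, 0.031, 0.0], [-0.01, 0.031, 0.0], [-0.01, 0.03, 0.0]], "delta_rot": [[0.0, 0.0, -0.1], [0.0, 0.0, 0.0], [0.0, 0.0, -0.1], [0.0, 0.0, 0.0], [0.0, 0.0, 0.0], [0.0, 0.0, 0.0], [0.0, 0.0, 0.0], [0.0, 0.0, 0.0], [0.0, 0.0, 0.0], [0.0, 0.0, 0.0]], "grip": [-1, -1, -1, -1, -1, -1, -1, -1, -1, -1]} [ 0.5807 -0.4003  0.2422]
```

play_rows:
  translation:
    - [0,0,-0.019]
    - [0,0,-0.019]
    - [0,0,-0.019]
    - [0.001,0.001,-0.019]
    - [-0.01,0.031,0]
    - [-0.009,0.03,0]
    - [-0.01,0.031,0]
    - [-0.009,0.031,0]
    - [-0.01,0.031,0]
    - [-0.01,0.03,0]
    - [0,0,0]
    - [0,0,0]
    - [0,0,0]
  delta_rot:
    - [0,0,-0.1]
    - [0,0,0]
    - [0,0,-0.1]
    - [0,0,0]
    - [0,0,0]
    - [0,0,0]
    - [0,0,0]
    - [0,0,0]
    - [0,0,0]
    - [0,0,0]
    - [0,0,0]
    - [0,0,0]
    - [0,0,0]
  grip: [-1,-1,-1,-1,-1,-1,-1,-1,-1,-1,-1,-1,-1]

```text
clock: 9.15
tool_pos: [0.5793, -0.4003, 0.2418]
eef_rot: [0.666, 0.746, -0.001, -0.001]
contact_force: [-0.7, -0.7, -0.8]
opening: 0.535
finger_force: 19.7
```

Run:
```python
from h import *
st=r.get_state();print(st["tool_pos"],st["opening"])
im=r.snapshot("scene");cv2.imwrite("pics/s2.png",cv2.resize(im[180:380,300:560],None,fx=3,fy=3))
plan([(.581,-.40,.177,6.5,-1,.015)])
```

```text
[ 0.57933549 -0.40034372  0.24176346] 0.5347088040597976
5 {"translation": [[0.0, 0.0, 0.013], [0.0, 0.001, 0.013], [0.0, 0.0, 0.013], [0.0, 0.0, 0.013], [0.0, 0.001, 0.013]], "delta_rot": [[0.0, 0.0, 0.0], [0.0, 0.0, 0.0], [0.0, 0.0, 0.0], [0.0, 0.0, 0.0], [-0.1, 0.0, -0.1]], "grip": [-1, -1, -1, -1, -1]} [ 0.5815 -0.4002  0.177 ]
```

View pics/s2.png

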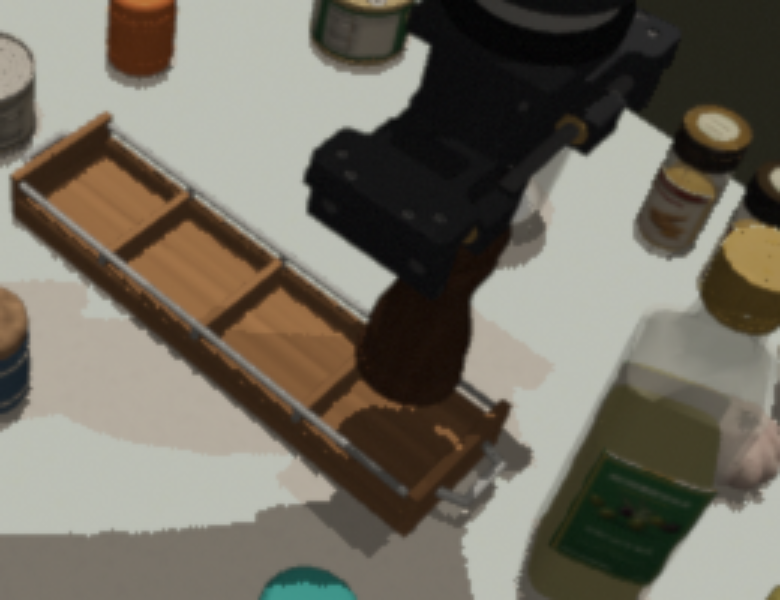

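play_rows:
  translation:
    - [0,0,0.013]
    - [0,0.001,0.013]
    - [0,0,0.013]
    - [0,0,0.013]
    - [0,0.001,0.013]
    - [0,0,0.001]
    - [0,0,0]
    - [0,0,0]
  delta_rot:
    - [0,0,0]
    - [0,0,0]
    - [0,0,0]
    - [0,0,0]
    - [0,0,0]
    - [0,0,0]
    - [0,0,0]
    - [0,0,0]
  grip: [-1,-1,-1,-1,-1,-1,-1,-1]

```text
clock: 10.2
tool_pos: [0.5829, -0.4001, 0.1765]
eef_rot: [0.666, 0.746, -0.0, 0.001]
contact_force: [-0.4, 0.2, -2.4]
opening: 0.532
finger_force: 20.1
```

play_rows:
  translation:
    - [0,-0.001,0.001]
    - [0,0,0.001]
    - [0,0,0]
    - [0,0,0]
    - [0,0,0]
    - [0,0,0]
    - [0,0,0]
    - [0,0,0]
    - [0,0,-0.02]
    - [0,0,-0.03]
    - [0,0,-0.03]
    - [0,0,0]
  delta_rot:
    - [0,0,0]
    - [0,0,0]
    - [0,0,0]
    - [0,0,0]
    - [0,0,0]
    - [0,0,0]
    - [0,0,0]
    - [0,0,0]
    - [0,0,0]
    - [0,0,0]
    - [0,0,0]
    - [0,0,0]
  grip: [-1,-1,-1,-1,0.6,0.6,0.6,0.6,0.8,1,1,1]

```text
clock: 11.7
tool_pos: [0.5831, -0.4013, 0.2583]
eef_rot: [0.666, 0.746, 0.0, 0.004]
contact_force: [-0.9, -0.0, -0.4]
opening: 0.999
finger_force: 0.0
```

Run:
```python
from h import *
st=r.get_state();print(st["tool_pos"])
k=r.get_calibration("wrist");im=r.snapshot("wrist");cv2.imwrite("pics/w3.png",im)
print(proj(k,[(.581,-.40,.155),(.581,-.40,.158)]).round(1))
plan([(.52,-.22,.25,6.5,1),(.408,-.110,.22,6.5,1)])
```

```text
[ 0.58308381 -0.40133257  0.25832809]
[[311.9 272.6]
 [311.9 274.8]]
10 {"translation": [[0.037, -0.008, 0.001], [0.038, -0.009, 0.001], [0.037, -0.008, 0.001], [0.037, -0.008, 0.002], [0.037, -0.008, 0.001], [0.024, -0.02, 0.006], [0.025, -0.02, 0.006], [0.024, -0.02, 0.006], [0.025, -0.019, 0.006], [0.024, -0.02, 0.006]], "delta_rot": [[0.0, 0.0, 0.0], [0.1, 0.1, 0.0], [0.0, 0.0, 0.0], [0.0, 0.0, 0.0], [0.1, 0.1, 0.0], [0.0, 0.0, 0.0], [0.0, 0.0, 0.0], [0.0, 0.0, 0.0], [0.0, 0.0, 0.0], [0.0, 0.0, 0.0]], "grip": [1, 1, 1, 1, 1, 1, 1, 1, 1, 1]} [ 0.4083 -0.1104  0.2199]
```

View pics/w3.png

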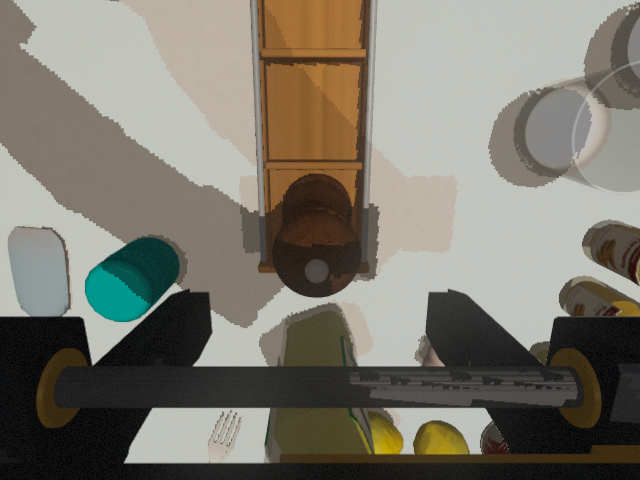

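play_rows:
  translation:
    - [0.037,-0.008,0.001]
    - [0.038,-0.009,0.001]
    - [0.037,-0.008,0.001]
    - [0.037,-0.008,0.002]
    - [0.037,-0.008,0.001]
    - [0.024,-0.02,0.006]
    - [0.025,-0.02,0.006]
    - [0.024,-0.02,0.006]
    - [0.025,-0.019,0.006]
    - [0.024,-0.02,0.006]
    - [0,0,0]
    - [0,0,0]
  delta_rot:
    - [0,0,0]
    - [0.1,0.1,0]
    - [0,0,0]
    - [0,0,0]
    - [0.1,0.1,0]
    - [0,0,0]
    - [0,0,0]
    - [0,0,0]
    - [0,0,0]
    - [0,0,0]
    - [0,0,0]
    - [0,0,0]
  grip: [1,1,1,1,1,1,1,1,1,1,1,1]

```text
clock: 13.25
tool_pos: [0.4085, -0.1104, 0.2188]
eef_rot: [0.666, 0.746, -0.0, -0.002]
contact_force: [0.3, -1.3, 1.3]
opening: 1.003
finger_force: 0.0
```

Run:
```python
from h import *
st=r.get_state();print(st["tool_pos"])
k=r.get_calibration("wrist");r.snapshot("wrist")
for d in r.silhouettes("wrist","herb_jar"):
    b=maskbox(d["pixels"]);print(b,d["confidence"],bb(proj(k,ring("herb_jar",.408,-.11))).round(1),fit("herb_jar",[(k,b,np.ones(4))],(.408,-.11)))
plan([(.408,-.110,.125,6.5,1,.025)])
```

```text
[ 0.40852419 -0.11041416  0.21879854]
[276. 198. 351. 302.] 0.78 [277.7 196.1 355.6 304.4] (array([ 0.4063279 , -0.10986744]), array([-1.46289011, -2.30769117,  1.461031  ,  1.85695046]))
4 {"translation": [[0.0, 0.0, 0.023], [0.0, 0.0, 0.024], [0.0, 0.0, 0.023], [0.001, -0.001, 0.024]], "delta_rot": [[0.0, 0.0, 0.0], [-0.1, -0.1, 0.0], [0.0, 0.0, 0.0], [0.0, 0.0, 0.0]], "grip": [1, 1, 1, 1]} [ 0.4075 -0.1097  0.1249]
```

Spot on. Descend, grip, lift.

play_rows:
  translation:
    - [0,0,0.023]
    - [0,0,0.024]
    - [0,0,0.023]
    - [0,-0.001,0.024]
    - [0,0,0]
    - [0,0,0]
    - [0,0,0]
    - [0,0,0]
    - [0,0,0]
    - [0,0,0]
    - [0,0,0]
    - [0,0,0]
    - [0,0,-0.03]
    - [0,0,-0.03]
    - [0,0,-0.03]
    - [0,0,-0.02]
  delta_rot:
    - [0,0,0]
    - [-0.1,-0.1,0]
    - [0,0,0]
    - [0,0,0]
    - [0,0,0]
    - [0,0,0]
    - [0,0,0]
    - [0,0,0]
    - [0,0,0]
    - [0,0,0]
    - [0,0,0]
    - [0,0,0]
    - [0,0,0]
    - [0,0,0]
    - [0,0,0]
    - [0,0,0]
  grip: [1,1,1,1,1,-1,-1,-1,-1,-1,-1,-1,-1,-1,-1,-1]
  squeeze: 18

```text
clock: 15.35
tool_pos: [0.4092, -0.1106, 0.2379]
eef_rot: [0.666, 0.746, -0.001, -0.002]
contact_force: [0.6, 0.3, -1.6]
opening: 0.455
finger_force: 17.9
```

Run:
```python
from h import *
st=r.get_state();print(st["tool_pos"],st["opening"],st["finger_force"])
plan([(.572,-.3205,.236,6.5,-1,.035)])
```

```text
[ 0.40924296 -0.11055199  0.23793663] 0.45485581046709406 17.93326209532097
8 {"translation": [[-0.028, 0.017, 0.0], [-0.029, 0.017, 0.0], [-0.028, 0.018, 0.0], [-0.029, 0.017, 0.0], [-0.028, 0.017, 0.001], [-0.028, 0.017, 0.0], [-0.029, 0.018, 0.0], [-0.028, 0.017, 0.0]], "delta_rot": [[0.0, 0.0, 0.0], [-0.1, 0.0, 0.0], [0.0, -0.1, 0.0], [0.0, 0.0, 0.0], [-0.1, 0.0, 0.0], [0.0, 0.0, 0.0], [0.0, 0.0, 0.0], [-0.1, 0.0, 0.0]], "grip": [-1, -1, -1, -1, -1, -1, -1, -1]} [ 0.5721 -0.3204  0.2363]
```

play_rows:
  translation:
    - [-0.028,0.017,0]
    - [-0.029,0.017,0]
    - [-0.028,0.018,0]
    - [-0.029,0.017,0]
    - [-0.028,0.017,0.001]
    - [-0.028,0.017,0]
    - [-0.029,0.018,0]
    - [-0.028,0.017,0]
    - [0,0,0]
    - [0,0,0]
  delta_rot:
    - [0,0,0]
    - [-0.1,0,0]
    - [0,-0.1,0]
    - [0,0,0]
    - [-0.1,0,0]
    - [0,0,0]
    - [0,0,0]
    - [-0.1,0,0]
    - [0,0,0]
    - [0,0,0]
  grip: [-1,-1,-1,-1,-1,-1,-1,-1,-1,-1]

```text
clock: 16.6
tool_pos: [0.5712, -0.3195, 0.2343]
eef_rot: [0.666, 0.746, 0.0, -0.002]
contact_force: [0.3, -0.0, -0.5]
opening: 0.46
finger_force: 17.9
```

Run:
```python
from h import *
st=r.get_state();print(st["tool_pos"],st["opening"],st["finger_force"])
plan([(.572,-.3205,.136,6.5,-1,.017)])
```

```text
[ 0.5712155  -0.31949809  0.23425767] 0.45952214648920714 17.9329046420753
6 {"translation": [[0.0, 0.0, 0.016], [0.0, 0.0, 0.017], [-0.001, 0.0, 0.016], [0.0, 0.001, 0.017], [0.0, 0.0, 0.016], [0.0, 0.0, 0.016]], "delta_rot": [[0.0, 0.0, 0.0], [0.0, -0.1, 0.0], [-0.1, 0.0, 0.0], [0.0, 0.0, 0.0], [0.0, 0.0, 0.0], [0.0, -0.1, 0.0]], "grip": [-1, -1, -1, -1, -1, -1]} [ 0.5722 -0.3202  0.1363]
```

play_rows:
  translation:
    - [0,0,0.016]
    - [0,0,0.017]
    - [-0.001,0,0.016]
    - [0,0.001,0.017]
    - [0,0,0.016]
    - [0,0,0.015]
    - [0,0,0.001]
    - [0,0,0.001]
    - [0,0,0]
    - [0,0,0]
  delta_rot:
    - [0,0,0]
    - [0,-0.1,0]
    - [-0.1,0,0]
    - [0,0,0]
    - [0,0,0]
    - [0,-0.1,0]
    - [0,0,0]
    - [0,0,0]
    - [0,0,0]
    - [0,0,0]
  grip: [-1,-1,-1,-1,-1,-1,-1,-1,-1,-1]

```text
clock: 17.85
tool_pos: [0.5734, -0.3215, 0.1365]
eef_rot: [0.666, 0.746, -0.0, 0.002]
contact_force: [0.6, -0.3, -0.7]
opening: 0.454
finger_force: 18.0
```

play_rows:
  translation:
    - [0,0,0.001]
    - [0,0,0.001]
    - [0,0,0.001]
    - [0,0,0]
    - [0,0,0]
    - [0,0,0]
    - [0,0,0]
    - [0,0,0]
    - [0,0,-0.02]
    - [0,0,-0.03]
    - [0,0,-0.03]
    - [0,0,-0.03]
    - [0,0,0]
  delta_rot:
    - [0,0,0]
    - [0,0,0]
    - [0,0,0]
    - [0,0,0]
    - [0,0,0]
    - [0,0,0]
    - [0,0,0]
    - [0,0,0]
    - [0,0,0]
    - [0,0,0]
    - [0,0,0]
    - [0,0,0]
    - [0,0,0]
  grip: [-1,-1,-1,-1,0.4,0.4,0.4,0.7,0.8,1,1,1,1]

```text
clock: 19.48
tool_pos: [0.5743, -0.3222, 0.2469]
eef_rot: [0.666, 0.746, 0.0, 0.005]
contact_force: [0.4, 0.0, -0.5]
opening: 0.997
finger_force: 0.0
```

Run:
```python
from h import *
st=r.get_state();print(st["tool_pos"])
k=r.get_calibration("wrist");r.snapshot("wrist")
for d in r.silhouettes("wrist","herb_jar"):
    b=maskbox(d["pixels"]);print(b,d["confidence"],fit("herb_jar",[(k,b,np.ones(4))],(.572,-.32),.008))
plan([(.48,-.12,.22,6.5,1),(.419,.008,.22,6.5,1)])
```

```text
[ 0.5743167  -0.32221312  0.24689655]
[280. 191. 348. 286.] 0.83 (array([ 0.57347549, -0.32175015]), array([-1.69360675, -1.76743382,  1.70098343,  1.47973908]))
10 {"translation": [[0.035, -0.012, 0.004], [0.035, -0.011, 0.004], [0.035, -0.012, 0.003], [0.035, -0.011, 0.004], [0.035, -0.012, 0.004], [0.035, -0.012, 0.004], [0.034, -0.011, 0.0], [0.033, -0.012, 0.0], [0.034, -0.011, 0.0], [0.033, -0.012, 0.0]], "delta_rot": [[0.0, 0.0, 0.0], [0.0, 0.1, 0.0], [0.1, 0.0, 0.0], [0.0, 0.0, 0.0], [0.0, 0.0, 0.0], [0.0, 0.1, 0.0], [0.0, 0.0, 0.0], [0.0, 0.0, 0.0], [0.0, 0.0, 0.0], [0.0, 0.0, 0.0]], "grip": [1, 1, 1, 1, 1, 1, 1, 1, 1, 1]} [0.4187 0.0076 0.2202]
```

play_rows:
  translation:
    - [0.035,-0.012,0.004]
    - [0.035,-0.011,0.004]
    - [0.035,-0.012,0.003]
    - [0.035,-0.011,0.004]
    - [0.035,-0.012,0.004]
    - [0.035,-0.012,0.004]
    - [0.034,-0.011,0]
    - [0.033,-0.012,0]
    - [0.034,-0.011,0]
    - [0.033,-0.012,0]
    - [0,0,0]
    - [0,0,0]
  delta_rot:
    - [0,0,0]
    - [0,0.1,0]
    - [0.1,0,0]
    - [0,0,0]
    - [0,0,0]
    - [0,0.1,0]
    - [0,0,0]
    - [0,0,0]
    - [0,0,0]
    - [0,0,0]
    - [0,0,0]
    - [0,0,0]
  grip: [1,1,1,1,1,1,1,1,1,1,1,1]

```text
clock: 21.08
tool_pos: [0.419, 0.0069, 0.2195]
eef_rot: [0.666, 0.746, -0.0, -0.0]
contact_force: [-0.6, 0.4, -0.1]
opening: 0.996
finger_force: 0.0
```

Run:
```python
from h import *
st=r.get_state();print(st["tool_pos"])
k=r.get_calibration("wrist");cv2.imwrite("pics/w4.png",r.snapshot("wrist"))
for d in r.silhouettes("wrist","salt_shaker"):
    b=maskbox(d["pixels"]);print(b,d["confidence"],fit("salt_shaker",[(k,b,np.ones(4))],(.419,.008)))
print(proj(k,[(.419,.008,.09)]))
plan([(.419,.008,.117,6.5,1,.025)])
```

```text
[0.41899018 0.00691895 0.2194955 ]
[288. 202. 351. 283.] 0.78 (array([0.42116334, 0.00264472]), array([ 3.53981324, -2.11335503, -3.53906701,  1.64428856]))
[[317.35793446 257.70395692]]
5 {"translation": [[0.0, 0.0, 0.021], [0.001, 0.0, 0.02], [0.0, 0.0, 0.021], [0.0, 0.0, 0.02], [0.001, 0.0, 0.021]], "delta_rot": [[0.0, 0.0, 0.0], [0.0, 0.0, 0.0], [0.0, 0.0, -0.1], [0.0, 0.0, 0.0], [0.0, 0.0, 0.0]], "grip": [1, 1, 1, 1, 1]} [0.419  0.0084 0.1166]
```

View pics/w4.png

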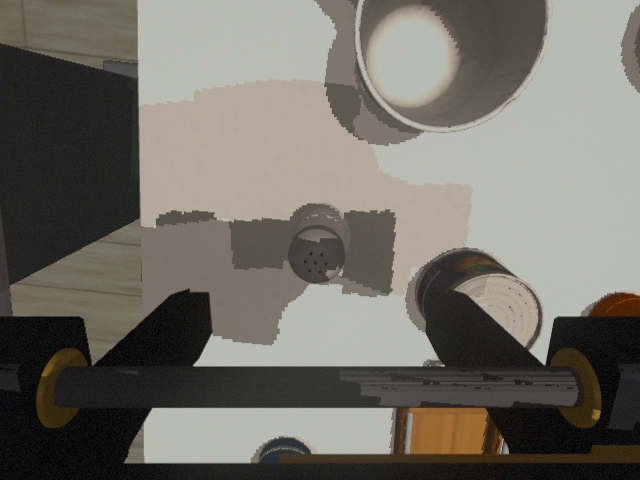

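play_rows:
  translation:
    - [-0.003,0,0.001]
    - [0,0,0.02]
    - [0,0,0.021]
    - [0,0,0.02]
    - [0,0,0.02]
    - [0,0,0.02]
    - [0,0,0]
    - [0,0,0]
    - [0,0,0]
    - [0,0,0]
    - [0,0,0]
    - [0,0,0]
    - [0,0,0]
    - [0,0,0]
  delta_rot:
    - [0,0,0]
    - [0,0,0]
    - [0,0,0]
    - [0,0,0]
    - [0,0,0]
    - [0,0,0]
    - [0,0,0]
    - [0,0,0]
    - [0,0,0]
    - [0,0,0]
    - [0,0,0]
    - [0,0,0]
    - [0,0,0]
    - [0,0,0]
  grip: [0.5,0.5,0.5,0.5,0.5,0.5,0.5,-1,-1,-1,-1,-1,-1,-1]
  squeeze: 18

```text
clock: 22.92
tool_pos: [0.4222, 0.005, 0.1266]
eef_rot: [0.666, 0.746, -0.001, -0.003]
contact_force: [-0.5, 0.3, 4.7]
opening: 0.372
finger_force: 18.0
```

play_rows:
  translation:
    - [0,0,-0.02]
    - [0,0,-0.03]
    - [0,0,-0.03]
    - [0,0,-0.03]
    - [0,0,0]
  delta_rot:
    - [0,0,0]
    - [0,0,0]
    - [0,0,0]
    - [0,0,0]
    - [0,0,0]
  grip: [-1,-1,-1,-1,-1]

```text
clock: 23.55
tool_pos: [0.4235, 0.0049, 0.2375]
eef_rot: [0.666, 0.746, -0.0, -0.001]
contact_force: [-0.1, -0.1, -0.7]
opening: 0.371
finger_force: 18.0
```

Run:
```python
from h import *
st=r.get_state();print(st["tool_pos"],st["opening"],st["finger_force"])
plan([(.555,-.14,.22,6.5,-1,.035),(.563,-.241,.225,6.5,-1,.035)])
```

```text
[0.42354444 0.00487641 0.23749923] 0.3707586855777013 17.97697797465389
9 {"translation": [[-0.026, 0.019, 0.003], [-0.027, 0.019, 0.003], [-0.026, 0.019, 0.002], [-0.027, 0.019, 0.003], [-0.026, 0.019, 0.003], [-0.027, 0.019, 0.003], [-0.034, -0.001, -0.002], [-0.033, -0.001, -0.001], [-0.034, -0.001, -0.002]], "delta_rot": [[0.0, 0.0, 0.0], [0.0, 0.0, 0.0], [-0.1, -0.1, 0.0], [0.0, 0.0, 0.0], [0.0, 0.0, 0.0], [0.0, 0.0, 0.0], [0.0, 0.0, 0.0], [0.0, 0.0, 0.0], [0.0, 0.0, 0.0]], "grip": [-1, -1, -1, -1, -1, -1, -1, -1, -1]} [ 0.5634 -0.2408  0.2252]
```

Run:
```python
from h import *
a=r.snapshot("wrist")[180:400,200:440];b=r.snapshot("scene")[90:310,140:380]
cv2.imwrite("pics/g1.png",cv2.resize(np.hstack([a,b]),None,fx=1.66,fy=1.66))
```

```text
(no output)
```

View pics/g1.png

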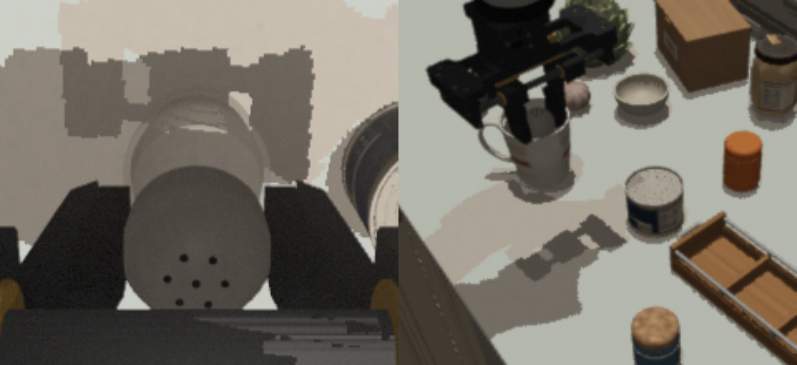

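play_rows:
  translation:
    - [-0.026,0.019,0.003]
    - [-0.027,0.019,0.003]
    - [-0.026,0.019,0.002]
    - [-0.027,0.019,0.003]
    - [-0.026,0.019,0.003]
    - [-0.027,0.019,0.003]
    - [-0.034,-0.001,-0.002]
    - [-0.033,-0.001,-0.001]
    - [-0.034,-0.001,-0.002]
    - [0,0,0]
    - [0,0,0]
  delta_rot:
    - [0,0,0]
    - [0,0,0]
    - [-0.1,-0.1,0]
    - [0,0,0]
    - [0,0,0]
    - [0,0,0]
    - [0,0,0]
    - [0,0,0]
    - [0,0,0]
    - [0,0,0]
    - [0,0,0]
  grip: [-1,-1,-1,-1,-1,-1,-1,-1,-1,-1,-1]

```text
clock: 25.02
tool_pos: [0.5619, -0.2398, 0.2218]
eef_rot: [0.666, 0.746, -0.001, -0.003]
contact_force: [-0.1, -0.0, -0.9]
opening: 0.369
finger_force: 18.0
```

Run:
```python
from h import *
st=r.get_state();print(st["tool_pos"],st["opening"],st["finger_force"])
plan([(.563,-.241,.137,6.5,-1,.017)])
```

```text
[ 0.56185925 -0.23981345  0.22179773] 0.36949952739140535 18.001874246847365
5 {"translation": [[0.0, 0.0, 0.017], [-0.001, 0.001, 0.017], [0.0, 0.0, 0.017], [0.0, 0.0, 0.017], [-0.001, 0.0, 0.017]], "delta_rot": [[-0.1, 0.0, 0.0], [0.0, -0.1, 0.0], [-0.1, 0.0, 0.0], [-0.1, -0.1, 0.0], [0.0, 0.0, 0.0]], "grip": [-1, -1, -1, -1, -1]} [ 0.5628 -0.2415  0.1368]
```

play_rows:
  translation:
    - [0,0,0.017]
    - [-0.001,0.001,0.017]
    - [0,0,0.017]
    - [0,0,0.017]
    - [0,0,0.016]
    - [0,0,0.001]
    - [0,0,0.001]
    - [0,0,0]
    - [0,0,0]
  delta_rot:
    - [-0.1,0,0]
    - [0,-0.1,0]
    - [-0.1,0,0]
    - [-0.1,-0.1,0]
    - [0,0,0]
    - [0,0,0]
    - [0,0,0]
    - [0,0,0]
    - [0,0,0]
  grip: [-1,-1,-1,-1,-1,-1,-1,-1,-1]

```text
clock: 26.15
tool_pos: [0.5638, -0.242, 0.1381]
eef_rot: [0.666, 0.746, -0.0, 0.002]
contact_force: [0.1, -0.2, -1.2]
opening: 0.368
finger_force: 18.0
```

play_rows:
  translation:
    - [0,0,0.001]
    - [0,0,0.001]
    - [0,0,0.001]
    - [0,0,0]
    - [0,0,0]
  delta_rot:
    - [0,0,0]
    - [0,0,0]
    - [0,0,0]
    - [0,0,0]
    - [0,0,0]
  grip: [-1,-1,-1,-1,-1]

```text
clock: 26.78
tool_pos: [0.5635, -0.2421, 0.1347]
eef_rot: [0.666, 0.746, -0.0, 0.002]
contact_force: [-0.2, 0.0, 1.2]
opening: 0.369
finger_force: 18.0
```

Touching down (force sign flipped). Release and rise.

play_rows:
  translation:
    - [0,0,0]
    - [0,0,0]
    - [0,0,0]
    - [0,0,0]
    - [0,0,-0.02]
    - [0,0,-0.03]
    - [0,0,-0.03]
    - [0,0,-0.03]
    - [0,0,0]
  delta_rot:
    - [0,0,0]
    - [0,0,0]
    - [0,0,0]
    - [0,0,0]
    - [0,0,0]
    - [0,0,0]
    - [0,0,0]
    - [0,0,0]
    - [0,0,0]
  grip: [0.3,0.3,0.3,0.5,0.8,1,1,1,1]

```text
clock: 27.9
tool_pos: [0.5645, -0.2427, 0.2482]
eef_rot: [0.666, 0.746, 0.001, 0.005]
contact_force: [0.4, -0.8, -0.1]
opening: 1.0
finger_force: 0.0
```

Run:
```python
from h import *
st=r.get_state();print(st["tool_pos"])
k=r.get_calibration("wrist");r.snapshot("wrist")
for d in r.silhouettes("wrist","salt_shaker"):
    b=maskbox(d["pixels"]);print(b,d["confidence"],fit("salt_shaker",[(k,b,np.ones(4))],(.563,-.242),.008))
plan([(.4165,-.223,.21,6.5,1)])
```

```text
[ 0.56445823 -0.24265746  0.24820712]
[284. 193. 343. 266.] 0.9 (array([ 0.56322403, -0.24514928]), array([ 3.13290808, -2.15248933, -3.13511482,  1.71548969]))
4 {"translation": [[0.009, -0.036, 0.009], [0.009, -0.036, 0.008], [0.008, -0.036, 0.009], [0.009, -0.036, 0.009]], "delta_rot": [[0.0, 0.0, 0.0], [0.1, 0.1, 0.0], [0.0, 0.0, 0.0], [0.0, 0.1, 0.0]], "grip": [1, 1, 1, 1]} [ 0.4163 -0.2231  0.2099]
```

play_rows:
  translation:
    - [0.009,-0.036,0.009]
    - [0.009,-0.036,0.008]
    - [0.008,-0.036,0.009]
    - [0.009,-0.036,0.009]
    - [0,0,0]
    - [0,0,0]
  delta_rot:
    - [0,0,0]
    - [0.1,0.1,0]
    - [0,0,0]
    - [0,0.1,0]
    - [0,0,0]
    - [0,0,0]
  grip: [1,1,1,1,1,1]

```text
clock: 28.75
tool_pos: [0.417, -0.2234, 0.2092]
eef_rot: [0.666, 0.746, 0.0, -0.0]
contact_force: [-0.2, -0.7, 0.1]
opening: 1.003
finger_force: 0.0
```

Run:
```python
from h import *
st=r.get_state();print(st["tool_pos"])
k=r.get_calibration("wrist");r.snapshot("wrist")
for d in r.silhouettes("wrist","mustard_pot"):
    b=maskbox(d["pixels"]);print(b,d["confidence"],fit("mustard_pot",[(k,b,np.ones(4))],(.4165,-.223)))
plan([(.4165,-.223,.100,6.5,1,.02)])
```

```text
[ 0.41701507 -0.22340874  0.20916331]
[271. 196. 356. 293.] 0.98 (array([ 0.41505786, -0.224548  ]), array([-1.66162146, -3.56743227,  1.66324025,  3.28387451]))
6 {"translation": [[0.0, 0.0, 0.018], [0.0, 0.0, 0.018], [0.0, -0.001, 0.019], [0.0, 0.0, 0.018], [0.0, 0.0, 0.018], [0.001, 0.0, 0.018]], "delta_rot": [[0.0, 0.0, 0.0], [0.0, 0.0, 0.0], [0.0, 0.0, 0.0], [0.0, 0.0, 0.0], [0.1, 0.0, 0.1], [0.0, 0.0, 0.0]], "grip": [1, 1, 1, 1, 1, 1]} [ 0.4166 -0.2225  0.1003]
```

play_rows:
  translation:
    - [0,0,0.018]
    - [0,0,0.018]
    - [0,-0.001,0.019]
    - [0,0,0.018]
    - [0,0,0.018]
    - [0,0,0.018]
    - [0,0,0]
    - [0,0,0]
    - [0,0,0]
    - [0,0,0]
    - [0,0,0]
    - [0,0,0]
    - [0,0,0]
  delta_rot:
    - [0,0,0]
    - [0,0,0]
    - [0,0,0]
    - [0,0,0]
    - [0,0,0]
    - [0,0,0]
    - [0,0,0]
    - [0,0,0]
    - [0,0,0]
    - [0,0,0]
    - [0,0,0]
    - [0,0,0]
    - [0,0,0]
  grip: [1,1,1,1,1,1,1,-1,-1,-1,-1,-1,-1]
  squeeze: 22

```text
clock: 30.48
tool_pos: [0.4152, -0.2232, 0.1007]
eef_rot: [0.666, 0.746, 0.0, -0.0]
contact_force: [-0.2, 0.2, 5.9]
opening: 0.581
finger_force: 22.0
```

play_rows:
  translation:
    - [0,0,-0.02]
    - [0,0,-0.03]
    - [0,0,-0.03]
    - [0,0,-0.02]
    - [0,0,0]
  delta_rot:
    - [0,0,0]
    - [0,0,0]
    - [0,0,0]
    - [0,0,0]
    - [0,0,0]
  grip: [-1,-1,-1,-1,-1]

```text
clock: 31.1
tool_pos: [0.4158, -0.2235, 0.2011]
eef_rot: [0.666, 0.746, 0.0, 0.001]
contact_force: [0.3, 0.8, -2.2]
opening: 0.581
finger_force: 22.0
```

Run:
```python
from h import *
st=r.get_state();print(st["tool_pos"],st["opening"],st["finger_force"])
plan([(.554,-.1615,.200,6.5,-1,.035)])
```

```text
[ 0.41580907 -0.22350343  0.20108105] 0.5809255341021619 21.999722714535892
5 {"translation": [[0.009, 0.029, 0.0], [0.009, 0.029, 0.001], [0.01, 0.029, 0.0], [0.009, 0.028, 0.0], [0.009, 0.029, 0.0]], "delta_rot": [[0.0, 0.0, 0.0], [0.0, 0.0, 0.0], [0.1, 0.0, 0.0], [0.0, 0.0, 0.0], [0.0, 0.0, 0.0]], "grip": [-1, -1, -1, -1, -1]} [ 0.5536 -0.1614  0.2002]
```

play_rows:
  translation:
    - [0.009,0.029,0]
    - [0.009,0.029,0.001]
    - [0.01,0.029,0]
    - [0.009,0.028,0]
    - [0.009,0.029,0]
    - [0,0,0]
    - [0,0,0]
  delta_rot:
    - [0,0,0]
    - [0,0,0]
    - [0.1,0,0]
    - [0,0,0]
    - [0,0,0]
    - [0,0,0]
    - [0,0,0]
  grip: [-1,-1,-1,-1,-1,-1,-1]

```text
clock: 31.98
tool_pos: [0.5519, -0.1615, 0.198]
eef_rot: [0.666, 0.746, -0.001, -0.002]
contact_force: [-0.2, -0.6, -1.5]
opening: 0.58
finger_force: 22.0
```

Run:
```python
from h import *
st=r.get_state();print(st["tool_pos"],st["opening"],st["finger_force"])
plan([(.554,-.1615,.112,6.5,-1,.016)])
```

```text
[ 0.55185453 -0.16152974  0.19804918] 0.5804447483823146 21.999538214877248
6 {"translation": [[0.0, 0.0, 0.014], [0.0, 0.001, 0.015], [0.0, 0.0, 0.014], [0.0, 0.001, 0.014], [0.0, 0.0, 0.015], [0.0, 0.0, 0.014]], "delta_rot": [[0.0, 0.0, 0.0], [-0.1, 0.0, 0.0], [0.0, 0.0, 0.0], [-0.1, -0.1, 0.0], [0.0, 0.0, 0.0], [-0.1, 0.0, 0.0]], "grip": [-1, -1, -1, -1, -1, -1]} [ 0.5536 -0.1613  0.112 ]
```

play_rows:
  translation:
    - [0,0,0.014]
    - [0,0.001,0.015]
    - [0,0,0.014]
    - [0,0.001,0.014]
    - [0,0,0.015]
    - [0,0,0.014]
    - [0,0,0.001]
    - [0,0,0]
    - [0,0,0]
  delta_rot:
    - [0,0,0]
    - [-0.1,0,0]
    - [0,0,0]
    - [-0.1,-0.1,0]
    - [0,0,0]
    - [-0.1,0,0]
    - [0,0,0]
    - [0,0,0]
    - [0,0,0]
  grip: [-1,-1,-1,-1,-1,-1,-1,-1,-1]

```text
clock: 33.1
tool_pos: [0.5555, -0.1612, 0.1128]
eef_rot: [0.666, 0.746, 0.001, 0.002]
contact_force: [0.1, -1.1, -1.5]
opening: 0.578
finger_force: 22.0
```

play_rows:
  translation:
    - [0,-0.001,0.001]
    - [0,0,0.001]
    - [0,0,0.001]
    - [0,0,0.001]
    - [0,0,0]
    - [0,0,0]
  delta_rot:
    - [0,0,0]
    - [0,0,0]
    - [0,0,0]
    - [0,0,0]
    - [0,0,0]
    - [0,0,0]
  grip: [-1,-1,-1,-1,-1,-1]

```text
clock: 33.85
tool_pos: [0.5542, -0.1613, 0.1087]
eef_rot: [0.666, 0.746, 0.001, 0.002]
contact_force: [-1.5, -0.1, 4.9]
opening: 0.58
finger_force: 22.0
```

Down. Release, rise, and back off.

play_rows:
  translation:
    - [0,0,0]
    - [0,0,0]
    - [0,0,0]
    - [0,0,0]
    - [0,0,-0.02]
    - [0,0,-0.03]
    - [0,0,-0.03]
    - [0,0,-0.03]
    - [0,0,-0.03]
    - [0,-0.03,-0.03]
    - [0,-0.03,-0.03]
    - [0,-0.03,0]
    - [0,0,0]
  delta_rot:
    - [0,0,0]
    - [0,0,0]
    - [0,0,0]
    - [0,0,0]
    - [0,0,0]
    - [0,0,0]
    - [0,0,0]
    - [0,0,0]
    - [0,0,0]
    - [0,0,0]
    - [0,0,0]
    - [0,0,0]
    - [0,0,0]
  grip: [0.7,0.7,0.7,0.7,0.9,1,1,1,1,1,1,1,1]

```text
clock: 35.48
tool_pos: [0.462, -0.1717, 0.3085]
eef_rot: [0.667, 0.745, 0.001, 0.001]
contact_force: [0.9, -0.8, 0.1]
opening: 1.0
finger_force: 0.0
```

Run:
```python
from h import *
w=r.snapshot("wrist");k=r.get_calibration("wrist")
print(proj(k,[(.581,-.40,.155),(.572,-.3205,.113),(.563,-.241,.098),(.554,-.1615,.078)]).round(0).tolist())
s=r.snapshot("scene");d=r.snapshot("side")
cv2.imwrite("pics/end.png",np.vstack([np.hstack([cv2.resize(w,(400,300)),cv2.resize(d,(400,300))]),cv2.resize(s[130:370,180:500],(400,300)).repeat(1,0) if 0 else np.hstack([cv2.resize(s[130:370,180:500],(400,300)),cv2.resize(d[140:380,230:430],(400,300))])]))
```

```text
[[431.0, 535.0], [425.0, 414.0], [427.0, 320.0], [428.0, 219.0]]
```

View pics/end.png

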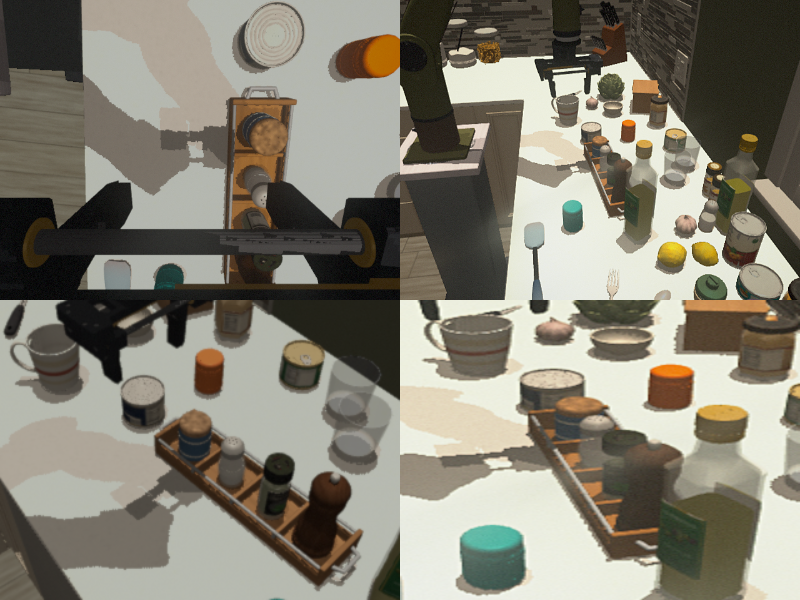

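All four stand upright in the rack in the right order (pepper mill next to the oil bottle, mustard pot by the tin), the mug has not moved, and the arm is clear.

```bash
python3 -c "
from plant import r
print(r.finish_job())"
```

```text
the job is handed in; nothing more can be done
None
```

I handed the job in at about 36 s. The final pictures show the pepper mill, herb jar, salt shaker and mustard pot upright in the rack in that order from the oil bottle, with the mug still in its place; no verdict came back.

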